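# Open an interlocked gas tap block: isolator first, then selector

### The job

Open the gas tap block for the pastry torch: with closed fingertips, swing the long isolator lever outward through the drag of its damped catch until it is fully home, then swing the short selector lever, which stays locked until then, outward to its end stop. Push gently and slowly, never with more than about 20 N anywhere on the block and without gripping the levers, and leave the things standing round the block where they are.

Things in the scene. Friction and masses are not known exactly. Their poses are not given: they have to be found in the camera images.
- tap_block: steel gas tap block fixed to the table, at any place and yaw; housing 136 (x, with its foot) x 296 (y) x 42 mm high. Origin under its centre on the table; +x points to the side of its two brass hose stubs, +y to the isolator's end, z up. Inside, out of sight, the isolator's cam drives a damped locking bolt off the selector
- isolator_axis (a point): on the upright axis of the long lever, at the housing's top (42 mm above the table); block (x, y) = (-20, +80) mm; axes as the block's. Each lever is a hub 30 mm in diameter with one upright blade 10 mm thick, its lower edge 55 mm and its upper edge 89 mm above the table; each stays where it is left
- isolator (a joint): angle of the long lever, rad, grows counter-clockwise seen from above (outward, away from the selector). At 0 the blade points 15 degrees clockwise of block +x; starts at 0 to 0.2. Home comes anywhere from 0.82 to 1.62: how the cam is set on the lever differs and cannot be seen. The selector is free only from about 0.03 rad before the buffer (see isolator_end) onward
- isolator_end (a point): pushing point on the long blade, 65 mm from its axis (blade reaches 95), mid thickness, 72 mm above the table. Needs about 2 N here until the cam meets the bolt; then 0.26 rad of drag: about 9 N if slow, plus 3 N per 10 mm/s of speed; then a stiff buffer, about 8 N more per mm, marks home
- selector_axis (a point): on the upright axis of the short lever, at the housing's top (42 mm above the table); block (x, y) = (-20, -80) mm; axes as the block's
- selector (a joint): angle of the short lever, rad, grows clockwise seen from above (outward, away from the isolator). At 0, its start, the blade points 15 degrees counter-clockwise of block +x; rubber end stop at 1.2. Locked (gives up to 0.07 rad, then rigid) until the isolator is home; then turns easily
- selector_end (a point): pushing point on the short blade, 55 mm from its axis (blade reaches 72), mid thickness, 72 mm above the table; about 3 N here turns the freed lever
- pin_slot (a point): middle of the 28 mm slot in the housing's top, between the levers, 42 mm above the table. A 5 mm steel indicator pin in it rides on the bolt: 5 mm towards the selector of this point when locked, 5 mm towards the isolator when home. It cannot be pushed
- ring_1: bystander: plain steel ring mould, 61 mm across, 40 mm high, standing behind the block (+x side). Origin under its centre
- nozzle_2: bystander: steel piping nozzle, 29 mm across its foot, 50 mm high, standing behind the block. Origin under its centre
- jar_lid: bystander: black jar lid, 71 mm across, 15 mm high, lying in front of the block (-x side). Origin under its centre

How it is judged:
On the way, in this order (a step that is already met when the one before it is completed fails the run):
1. the isolator has been swung into its catch (past 0.75 rad) while the selector is still off (value of joint isolator above 0.75 rad and value of joint selector below 0.1 rad), for 0.1 s.
2. the freed selector has been swung to its end (value of joint selector above 1.1 rad), for 0.1 s.
At the end, for the whole second after the job is handed in: The isolator is left open past 0.75 rad (the hidden bolt frees the selector only when it has been pushed home) and the selector at its end stop, within 0.1 rad of 1.2 rad; both levers at rest (value of joint isolator above 0.75 rad and value of joint selector above 1.1 rad and velocity of joint each of selector, isolator below 0.05 rad/s and velocity of joint isolator above -0.05 rad/s); the robot touches nothing.
It fails at once if the fingers press on the tap block or its levers with more than 25 N (contact force between the fingers and tap_block above 25 N).
It fails at once if any other part of the arm presses on the tap block with more than 25 N (contact force between the arm and tap_block above 25 N).
It fails at once if the ring mould is moved more than 20 mm (distance of ring_1 from where it was at the start of the episode above 0.02 m).
It fails at once if the piping nozzle is moved more than 20 mm (distance of nozzle_2 from where it was at the start of the episode above 0.02 m).
It fails at once if the jar lid is moved more than 20 mm (distance of jar_lid from where it was at the start of the episode above 0.02 m).
It also fails if it takes over 72 s, if anything falls off the work surface, if the arm or the gripper's body presses on something with over 40 N, if the wrist force passes 120 N, or if a joint passes its speed limit or range.

### The arm

A 6-joint arm with a two-finger parallel gripper is mounted at the origin on a cart in front of the work surface, level with it; the furniture and walls round the work are solid. World frame = base frame: x ahead of the robot, y to its left, z up, the work surface at z = 0. Lengths are in m, angles in rad, forces in N, time in s.
With the tool pointing down it reaches from about 0.35 to 0.975 m from the base axis. Payload 4.9 kg.
Tool frame: the origin (TCP) lies midway between the tips of the shut fingers; the grasp point (between the pads) lies ctrl.tcp_to_grasp behind it (ctrl.tcp_to_grasp is the distance from the TCP to the grasp point, in m); z points along the fingers, y is the direction in which the jaws open and shut (so a half turn about z gives the same grasp; the last joint's range is limited). The gripper opens to 85 mm and grips with 20 to 120 N. Pads are 22 mm wide; open, the fingers measure 114 mm over their backs; the gripper's body (76 mm by 85 mm) begins 54 mm behind the grasp point. The pads swing forward as they close: fully open they stand 13 mm farther back than shut.
Start: joints at [-1.291, 0.053, 1.613, -0, 1.476, -0.119], TCP at [0.243, -0.576, 0.231] pointing down, gripper open.
Joint ranges: [-3.01, 3.01], [-1.01, 2.22], [0.06, 2.58], [-1.02, 4.17], [0.09, 2.62], [-3.14, 3.14]. Speed limits (rad/s): [2.57, 2.57, 3.14, 3.14, 3.14, 3.14].

### API

Orientations are given as a rotation vector (axis times angle).
In Python, from station import ctrl, get_image, calibration, finish_job, models gives the robot as it stands.
- The arm moves only by the shell command python3 -m creep 'ROWS' [FORCE]. ROWS is JSON, a list of rows, each a list of 7 numbers: the opening, from 0 (shut) to 1 (fully open), then the shift along the tool's x, y, z in m, then the turn, a rotation vector about the tool's x, y, z in degrees. A call has 1 to 20 rows; each row shifts and turns the commanded pose from where the row before left it, along the tool's axes as they then stand; what a row does not reach is not made up. A row lasts 1/10 s, in which the tool goes at most 50 mm and 8.59 degrees, less where a joint would pass 70% of its speed; a pose out of reach is approached as far as the arm can. A call with a gripper value outside its range is refused whole. The fingers move at their own pace and stop on an object; FORCE is the grip in N (left out, the last holds). Time passes only in rows, so rows that do not move let the fingers close. It gives the time, the measured TCP pose, the force and the opening at its end, in the units of the state.
- ctrl.get_obs(): the state, without advancing time (a new reading comes with each control period).
- get_image(name): name is "scene" or "top"; returns the picture (480x640x3 uint8, red, green, blue); there is no depth.
- calibration(name): a dict with "mtx" (3x3 intrinsics, pixels), "R" (3x3) and "t" (3): a world point X has camera coordinates R X + t. Camera axes: x right, y down, z forward; pixel columns grow to the right and rows downward; lengths in m; the calibration is good to about 2 mm. A picture is of the moment at which its call begins. calibration takes no time and is no camera call.
- finish_job(): hands the job in, once; it reports no verdict.
Trained networks look in the newest picture that a camera, given by its name, has taken for a name from the list of things; names that differ only in an ending like _2 or _b are one class to them, and where a whole thing is asked for, a point or a joint stands for the part that bears it (a point fixed in the world has none). Each returns a list of dicts, best first, with "conf" (0 to 1); they miss things now and then, are a little off and sometimes report something else, mostly with a low value. They report only what shows in the picture. A call takes as long as a camera call.
- models.search_frame(camera, name): "extent" ([left, top, right, bottom] in pixels, round what is visible of it).
The state is a dict: "t": time; "q": joint angles; "dq": joint speeds; "effort": joint torques, N m; "tool_pos": TCP position; "tool_rot": TCP orientation; "contact_force": force on the tool from outside, world axes, zero at the start; "wrist_torque": the same for the moment, N m; "opening": finger opening in m.
Only numpy, scipy, OpenCV 4.12 (cv2) and the standard library are available. Lean on these libraries where they do the work, as an engineer would, in place of code of your own. Each camera call takes 0.05 s, during which the arm holds its last target. There are 200 camera calls.

## Working session

There is one attempt and no reset: what is moved stays moved. The work goes in short steps, Python scripts to look and compute and a shell command to move; the robot and the scene stay as the last step left them, time stands still between calls to the robot, and variables do not carry over. Pictures are saved under pics/ and viewed, about 8 in all and at most 12, crops included, and the job is handed in when it is done.

```bash
mkdir -p pics; ls
python3 - <<'E'
from station import ctrl,get_image,calibration,models
import cv2,numpy as np
for n in("scene","top"):
    im=get_image(n); cv2.imwrite(f"pics/{n}0.png",im[:,:,::-1])
    c=calibration(n); print(n,np.round(c["mtx"],1).tolist(),np.round(c["R"],4).tolist(),np.round(c["t"],4).tolist())
    for k in("tap_block","isolator","selector","pin_slot","ring_1","nozzle_2","jar_lid"):
        print(k,[(np.round(d["extent"]).tolist(),round(d["conf"],2)) for d in models.search_frame(n,k)[:2]])
o=ctrl.get_obs(); print(o); print(ctrl.tcp_to_grasp)
E
```

```text
pics
scene [[542.9, 0.0, 319.0], [0.0, 542.9, 239.5], [0.0, 0.0, 1.0]] [[0.9277, -0.3732, 0.0004], [-0.2888, -0.7185, -0.6327], [0.2364, 0.5869, -0.7744]] [-0.4657, 0.2653, 0.7447]
tap_block [([248.0, 215.0, 408.0, 393.0], 0.59)]
isolator [([277.0, 216.0, 348.0, 259.0], 0.88)]
selector [([326.0, 282.0, 374.0, 332.0], 0.95)]
pin_slot [([247.0, 214.0, 408.0, 396.0], 0.74)]
ring_1 [([357.0, 223.0, 390.0, 266.0], 0.94)]
nozzle_2 [([410.0, 311.0, 427.0, 334.0], 0.69)]
jar_lid [([242.0, 322.0, 287.0, 368.0], 0.83), ([250.0, 213.0, 407.0, 390.0], 0.44)]
top [[465.6, 0.0, 322.8], [0.0, 465.6, 244.0], [0.0, 0.0, 1.0]] [[0.0036, -0.9997, -0.0249], [-0.9977, -0.002, -0.0671], [0.0671, 0.0251, -0.9974]] [0.0819, 0.5551, 0.8906]
tap_block [([274.0, 210.0, 429.0, 301.0], 0.62)]
isolator [([304.0, 224.0, 319.0, 282.0], 0.7)]
selector [([383.0, 226.0, 408.0, 274.0], 0.71)]
pin_slot [([400.0, 196.0, 412.0, 210.0], 0.71), ([276.0, 216.0, 430.0, 302.0], 0.67)]
ring_1 [([306.0, 182.0, 334.0, 218.0], 0.79), ([274.0, 212.0, 429.0, 302.0], 0.47)]
nozzle_2 [([395.0, 196.0, 414.0, 212.0], 0.65)]
jar_lid [([355.0, 299.0, 394.0, 341.0], 0.63)]
{'t': 0.8, 'q': array([-1.29101523e+00,  5.27014297e-02,  1.61286621e+00, -2.03343257e-05,
        1.47598384e+00, -1.19009833e-01]), 'dq': array([ 0.00120812,  0.00047384, -0.00138102,  0.00101939, -0.00095959,
       -0.00267792]), 'effort': array([-2.25685581e-03, -3.93640745e+01, -3.70442533e+01, -3.02462231e-04,
        4.57097703e-04,  3.07975665e-05]), 'tool_pos': array([ 0.24267961, -0.57596096,  0.2313229 ]), 'tool_rot': array([ 3.07930429e+00,  6.22271158e-01, -2.65005264e-05]), 'contact_force': array([-0.29724612,  0.25784533,  0.58267342]), 'wrist_torque': array([-0.02554375, -0.02411041, -0.01863075]), 'opening': 0.08509388842006689}
0.0187
```

Run:
```python
import cv2
a=cv2.imread("pics/top0.png")[170:350,250:450]; cv2.imwrite("pics/topc.png",cv2.resize(a,(800,720)[:2],interpolation=3)[:600] if 0 else cv2.resize(a,(660,594),interpolation=3))
b=cv2.imread("pics/scene0.png")[190:410,230:450]; cv2.imwrite("pics/scenec.png",cv2.resize(b,(594,594),interpolation=3))
```

```text
(no output)
```

View pics/topc.png

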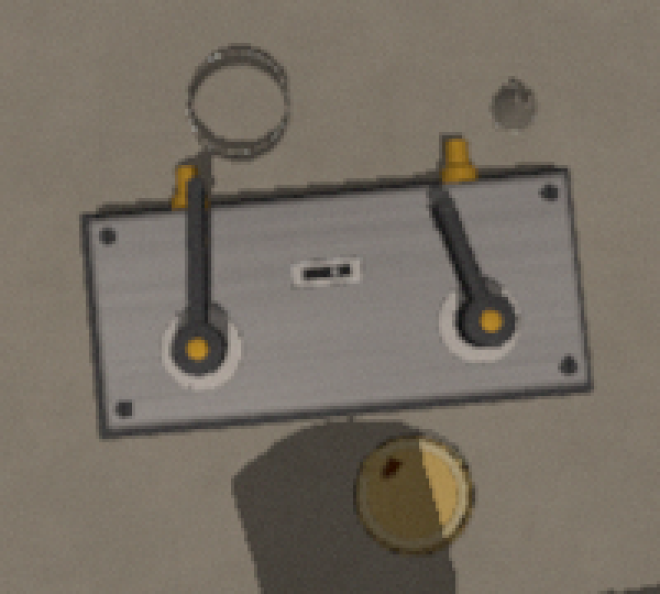

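View pics/scenec.png

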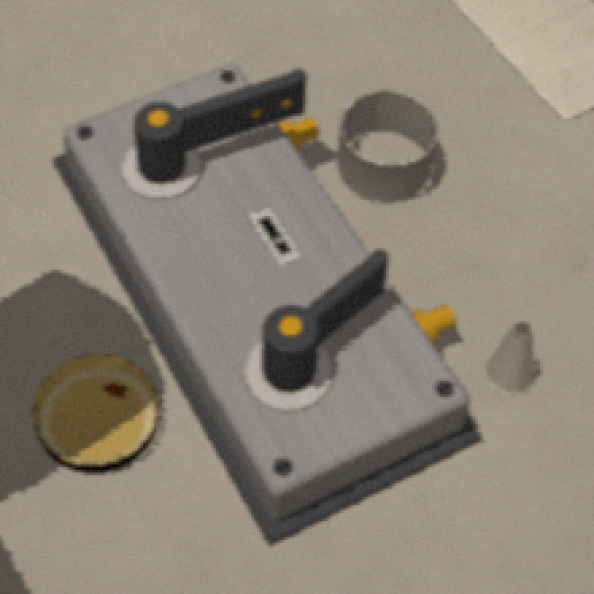

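The top view shows the isolator hub cap at about (310, 276), the selector hub at (399, 267), and the pin at the selector side of its slot (locked). The scene view shows the hubs at (288, 234) and (337, 311). All the bystanders are lower than the blades.

```bash
cat > h.py <<'E'
from station import ctrl,get_image,calibration,models
import cv2,numpy as np
from scipy.spatial.transform import Rotation as Ro
def P(n):
    c=calibration(n); return np.array(c["mtx"])@np.c_[np.array(c["R"]),np.array(c["t"])]
def tri(a,b):
    X=cv2.triangulatePoints(P("top"),P("scene"),np.array(a,float).reshape(2,1),np.array(b,float).reshape(2,1)).ravel(); return X[:3]/X[3]
def plane(n,uv,z):
    p=P(n); H=np.c_[p[:,0],p[:,1],p[:,2]*z+p[:,3]]; x=np.linalg.solve(H,[*uv,1]); return x[:2]/x[2]
def pose():
    o=ctrl.get_obs(); R=Ro.from_rotvec(o["tool_rot"]).as_matrix()
    return o,R
E
python3 - <<'E'
from h import *
t=lambda x,y:(250+x/3.3,170+y/3.3); s=lambda x,y:(230+x/2.7,190+y/2.7)
I=tri(t(197,349),s(158,118)); S=tri(t(491,321),s(290,326)); print("hubs",I.round(4),S.round(4),np.linalg.norm((I-S)[:2]))
for z in(.089,.095): print(z,[plane("top",t(*p),z).round(4) for p in((197,349),(491,321))],[plane("scene",s(*p),z).round(4) for p in((158,118),(290,326))])
# corners of housing top z=.042
for p in((86,215),(568,172),(590,388),(103,430)): print(plane("top",t(*p),.042).round(4))
d=(I-S)[:2]; print("yaw",np.degrees(np.arctan2(-d[0],d[1])))
for nm,h,tp in(("iso",(197,349),(197,182)),("sel",(491,321),(441,197))):
    v=plane("top",t(*tp),.089)-plane("top",t(*h),.092); print(nm,np.linalg.norm(v),np.degrees(np.arctan2(v[1],v[0])))
tp=plane("scene",s(303,71),.089)-plane("scene",s(158,118),.092);print(np.linalg.norm(tp),np.degrees(np.arctan2(tp[1],tp[0])))
o,R=pose(); print(R.round(3))
E
```

```text
hubs [0.4927 0.1052 0.0894] [ 0.5083 -0.0543  0.0908] 0.1601999209964246
0.089 [array([0.4929, 0.1051]), array([ 0.5087, -0.0546])] [array([0.4927, 0.1056]), array([ 0.5085, -0.0532])]
0.095 [array([0.4929, 0.1048]), array([ 0.5086, -0.0538])] [array([0.4913, 0.1007]), array([ 0.5069, -0.0565])]
[0.5702 0.1725]
[ 0.5955 -0.106 ]
[ 0.4715 -0.1172]
[0.4462 0.1614]
yaw 5.569610937504596
iso 0.09149387938225897 0.41705956900104924
sel 0.07261302894303556 21.2551813344212
0.09385790249029383 2.763453540240131
[[ 0.922  0.388 -0.   ]
 [ 0.388 -0.922 -0.   ]
 [-0.     0.    -1.   ]]
```

```bash
python3 -m creep '[[0,0,0,0,0,0,-6.87],[0,0,0,0,0,0,-6.87],[0,0,0,0,0,0,-6.87],[0,0,0,0,0,0,-6.87],[0,0,0,0,0,0,-6.87],[0,0,0,0,0,0,-6.87],[0,0,0,0,0,0,-6.87],[0,0,0,0,0,0,-6.87],[0,0,0,0,0,0,-6.87],[0,0,0,0,0,0,-6.87]]' 40
python3 -m creep '[[0,0.0358,0.0185,0,0,0,0],[0,0.0358,0.0185,0,0,0,0],[0,0.0358,0.0185,0,0,0,0],[0,0.0358,0.0185,0,0,0,0],[0,0.0358,0.0185,0,0,0,0],[0,0.0358,0.0185,0,0,0,0],[0,0.0358,0.0185,0,0,0,0],[0,0.0358,0.0185,0,0,0,0],[0,0.0358,0.0185,0,0,0,0],[0,0.0358,0.0185,0,0,0,0],[0,0.0358,0.0185,0,0,0,0],[0,0.0358,0.0185,0,0,0,0],[0,0.0358,0.0185,0,0,0,0],[0,0.0358,0.0185,0,0,0,0],[0,0.0358,0.0185,0,0,0,0],[0,0.0358,0.0185,0,0,0,0],[0,0.0358,0.0185,0,0,0,0],[0,0.0358,0.0185,0,0,0,0],[0,0,0,0,0,0,0],[0,0,0,0,0,0,0]]'
python3 -c "
from h import *
o,R=pose();print(R.round(3),o['q'].round(3))"
```

```text
t: 1.8
tool_pos: [0.2427, -0.5759, 0.2313]
tool_rot: [2.186, 2.257, -0.0]
contact_force: [0.5, -0.2, -0.2]
opening: 0.0
t: 3.8
tool_pos: [0.5582, 0.0778, 0.2312]
tool_rot: [-2.189, -2.253, 0.001]
contact_force: [-0.3, -0.6, 0.7]
opening: -0.0
[[-0.029  1.    -0.   ]
 [ 1.     0.029 -0.   ]
 [-0.    -0.001 -1.   ]] [ 0.007 -0.093  1.757 -0.     1.478 -0.022]
```

```bash
python3 -m creep '[[0,0,0,0.025,0,0,0],[0,0,0,0.03,0,0,0],[0,0,0,0.03,0,0,0],[0,0,0,0.03,0,0,0],[0,0,0,0.03,0,0,0],[0,0,0,0.015,0,0,0],[0,0,0,0.007,0,0,0],[0,0,0,0,0,0,0],[0,0,0,0,0,0,0]]'
python3 - <<'E'
from h import *
im=get_image("top")[150:310,250:450];im2=get_image("scene")[190:350,230:430]
cv2.imwrite("pics/a.png",cv2.resize(np.hstack([im,im2])[:,:,::-1],(800,320),interpolation=3))
E
```

```text
t: 4.7
tool_pos: [0.5593, 0.077, 0.066]
tool_rot: [2.19, 2.25, 0.003]
contact_force: [-0.5, -0.1, 0.5]
opening: -0.0
```

View pics/a.png

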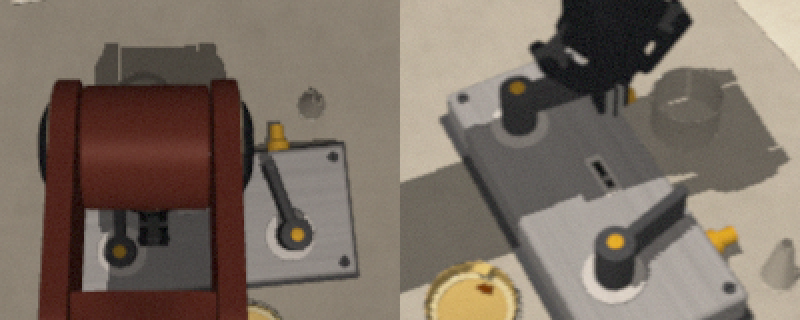

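```bash
python3 -m creep '[[0,0.002,0,0.002,0,0,0],[0,0.002,0,0,0,0,0],[0,0.002,0,0,0,0,0],[0,0.0015,0,0,0,0,0],[0,0.0015,0,0,0,0,0],[0,0.0015,0,0,0,0,0],[0,0.0015,0,0,0,0,0],[0,0.0015,0,0,0,0,0]]'
python3 -m creep '[[0,0.00195,0.00048,0,0,0,-1.72],[0,0.00195,0.00048,0,0,0,-1.72],[0,0.00195,0.00048,0,0,0,-1.72],[0,0.00195,0.00048,0,0,0,-1.72],[0,0.00195,0.00048,0,0,0,-1.72]]'
```

```text
t: 5.6
tool_pos: [0.5578, 0.0908, 0.0623]
tool_rot: [-2.191, -2.251, 0.0]
contact_force: [-0.7, 0.8, -1.1]
opening: 0.0004
t: 6.1
tool_pos: [0.5594, 0.1005, 0.0623]
tool_rot: [2.013, 2.411, -0.0]
contact_force: [0.0, -3.3, 0.1]
opening: 0.0002
```

```bash
cat > m.py <<'E'
from h import *
import sys
yaw=np.radians(5.57); I=np.array([.4927,.1052]); S=np.array([.5083,-.0543])
def st(which="i",d=.016):
    o,R=pose(); C=I if which=="i" else S; s=1 if which=="i" else -1
    v=o["tool_pos"][:2]-C; rho=np.hypot(*v); phi=np.arctan2(v[1],v[0])+s*np.arcsin(d/rho)
    ang=s*(phi-yaw)+np.radians(15)
    rec=R.T@o["contact_force"]
    print("t",round(o["t"],2),"lever",round(ang,3),"r",round(rho*1e3*np.cos(np.arcsin(d/rho)),1),"yaw err deg",round(np.degrees(np.arctan2(R[1,1],R[0,1])-phi),1),"F tool",rec.round(1),"z",o["tool_pos"][2].round(4))
st(*sys.argv[1:])
E
python3 m.py
python3 -m creep '[[0,0.00165,0.0004,0,0,0,-1.43],[0,0.00165,0.0004,0,0,0,-1.43],[0,0.00165,0.0004,0,0,0,-1.43],[0,0.00165,0.0004,0,0,0,-1.43],[0,0.00165,0.0004,0,0,0,-1.43],[0,0.00165,0.0004,0,0,0,-1.43]]' >/dev/null; python3 m.py
```

```text
t 6.1 lever 0.336 r 65.0 yaw err deg 0.5 F tool [-3.2 -0.6 -0.1] z 0.0623
t 6.7 lever 0.492 r 65.1 yaw err deg 0.1 F tool [-2.9  1.9  1.9] z 0.0623
```

```bash
python3 -m creep '[[0,0.0013,0.00032,0,0,0,-1.15],[0,0.0013,0.00032,0,0,0,-1.15],[0,0.0013,0.00032,0,0,0,-1.15],[0,0.0013,0.00032,0,0,0,-1.15],[0,0.0013,0.00032,0,0,0,-1.15],[0,0.0013,0.00032,0,0,0,-1.15]]' >/dev/null; python3 m.py
python3 -m creep '[[0,0.0013,0.00032,0,0,0,-1.15],[0,0.0013,0.00032,0,0,0,-1.15],[0,0.0013,0.00032,0,0,0,-1.15],[0,0.0013,0.00032,0,0,0,-1.15]]' >/dev/null; python3 m.py
```

```text
t 7.3 lever 0.612 r 65.1 yaw err deg 0.1 F tool [-3.2  2.   1.1] z 0.0624
t 7.7 lever 0.691 r 65.2 yaw err deg 0.1 F tool [-2.1  1.7  1.1] z 0.0625
```

```bash
python3 -m creep '[[0,0.0013,0.00032,0,0,0,-1.15],[0,0.0013,0.00032,0,0,0,-1.15],[0,0.0013,0.00032,0,0,0,-1.15],[0,0.0013,0.00032,0,0,0,-1.15],[0,0.0013,0.00032,0,0,0,-1.15]]' >/dev/null; python3 m.py
python3 -m creep '[[0,0.0013,0.00032,0,0,0,-1.15],[0,0.0013,0.00032,0,0,0,-1.15],[0,0.0013,0.00032,0,0,0,-1.15],[0,0.0013,0.00032,0,0,0,-1.15],[0,0.0013,0.00032,0,0,0,-1.15]]' >/dev/null; python3 m.py
```

```text
t 8.2 lever 0.79 r 65.3 yaw err deg 0.2 F tool [-3.3  2.2  0.4] z 0.0625
t 8.7 lever 0.863 r 65.6 yaw err deg 1.8 F tool [-10.9   0.6   2.4] z 0.0626
```

```bash
for i in 1; do python3 -m creep '[[0,0.001,0.00024,0,0,0,-0.86],[0,0.001,0.00024,0,0,0,-0.86],[0,0.001,0.00024,0,0,0,-0.86],[0,0.001,0.00024,0,0,0,-0.86]]' >/dev/null; python3 m.py; done
python3 -m creep '[[0,0.001,0.00024,0,0,0,-0.86],[0,0.001,0.00024,0,0,0,-0.86],[0,0.001,0.00024,0,0,0,-0.86],[0,0.001,0.00024,0,0,0,-0.86]]' >/dev/null; python3 m.py
```

```text
t 9.1 lever 0.908 r 65.9 yaw err deg 2.6 F tool [-12.8   1.9   4. ] z 0.0626
t 9.5 lever 0.968 r 65.9 yaw err deg 2.7 F tool [-13.8   1.5   4.6] z 0.0627
```

```bash
python3 -m creep '[[0,0.0007,0.00017,0,0,0,-0.5],[0,0.0007,0.00017,0,0,0,-0.5],[0,0.0007,0.00017,0,0,0,-0.5],[0,0.0007,0.00017,0,0,0,-0.5],[0,0.0007,0.00017,0,0,0,-0.5]]' >/dev/null; python3 m.py
python3 -m creep '[[0,0.0006,0.00015,0,0,0,-0.5],[0,0.0006,0.00015,0,0,0,-0.5],[0,0.0006,0.00015,0,0,0,-0.5]]' >/dev/null; python3 m.py
```

```text
t 10.0 lever 1.026 r 65.8 yaw err deg 1.8 F tool [-11.9   2.1   4.2] z 0.0626
t 10.3 lever 1.055 r 65.8 yaw err deg 1.6 F tool [-11.9   1.5   3.6] z 0.0626
```

Force is steady in the drag. I'll continue in tiny steps until the buffer shows.

```bash
python3 -m creep '[[0,0.0006,0.00015,0,0,0,-0.5],[0,0.0006,0.00015,0,0,0,-0.5],[0,0.0006,0.00015,0,0,0,-0.5]]' >/dev/null; python3 m.py
python3 -m creep '[[0,0.0005,0.00012,0,0,0,-0.43],[0,0.0005,0.00012,0,0,0,-0.43]]' >/dev/null; python3 m.py
```

```text
t 10.6 lever 1.083 r 65.9 yaw err deg 1.5 F tool [-11.4   0.9   4.5] z 0.0626
t 10.8 lever 1.1 r 65.8 yaw err deg 1.4 F tool [-10.6   2.3   4.5] z 0.0626
```

```bash
python3 -m creep '[[0,0.0005,0.00012,0,0,0,-0.43],[0,0.0005,0.00012,0,0,0,-0.43]]' >/dev/null; python3 m.py
```

```text
t 11.0 lever 1.116 r 65.9 yaw err deg 1.4 F tool [-11.8   2.    3.9] z 0.0626
```

```bash
python3 -m creep '[[0,0.0005,0.00012,0,0,0,-0.43],[0,0.0005,0.00012,0,0,0,-0.43]]' >/dev/null; python3 m.py
```

```text
t 11.2 lever 1.124 r 66.0 yaw err deg 1.8 F tool [-13.7   1.    6.5] z 0.0626
```

```bash
python3 -m creep '[[0,0.0005,0.00012,0,0,0,-0.43],[0,0.0005,0.00012,0,0,0,-0.43]]' >/dev/null; python3 m.py
```

```text
t 11.4 lever 1.129 r 66.0 yaw err deg 2.3 F tool [-15.4  -0.2   6.1] z 0.0627
```

```bash
python3 -m creep '[[0,0,0,0,0,0,0],[0,0,0,0,0,0,0]]' >/dev/null; python3 m.py; python3 -m creep '[[0,-0.003,0,0,0,0,0],[0,-0.01,0,0,0,0,0],[0,-0.015,0,0,0,0,0],[0,0,0,-0.03,0,0,0],[0,0,0,-0.04,0,0,0],[0,0,0,-0.02,0,0,0],[0,0,0,0,0,0,0]]'
python3 - <<'E'
from h import *
im=get_image("top")[150:310,250:450];im2=get_image("scene")[190:350,230:430]
cv2.imwrite("pics/b.png",cv2.resize(np.hstack([im,im2])[:,:,::-1],(800,320),interpolation=3))
o,R=pose();print(o['q'].round(2),R.round(3))
E
```

```text
t 11.6 lever 1.13 r 66.1 yaw err deg 2.3 F tool [-14.9   1.8   6.2] z 0.0627
t: 12.3
tool_pos: [0.5669, 0.1374, 0.1565]
tool_rot: [0.876, 3.011, 0.004]
contact_force: [0.6, 0.5, 1.1]
opening: -0.0
[ 0.11  0.01  1.79  0.    1.34 -0.89] [[-0.844  0.537 -0.001]
 [ 0.537  0.844  0.   ]
 [ 0.001 -0.    -1.   ]]
```

View pics/b.png

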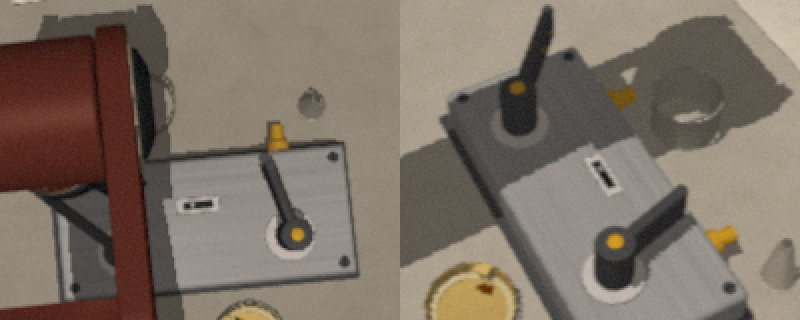

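Run:
```python
import cv2,numpy as np
b=cv2.imread("pics/b.png")[180:230,160:240]
a=cv2.imread("pics/topc.png")[250:295,280:372]
cv2.imwrite("pics/c.png",np.vstack([cv2.resize(a,(480,240)),cv2.resize(b,(480,300))]))
```

```text
(no output)
```

View pics/c.png

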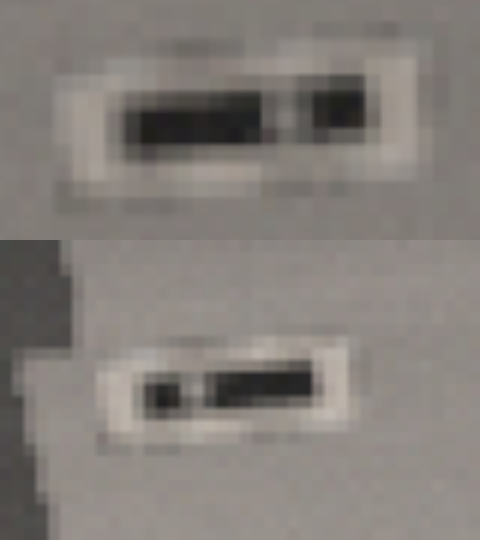

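The pin has moved from the selector side to the isolator side of its slot, so the isolator is home. Next is the selector.

```bash
python3 -m creep '[[0,0,0,0,0,0,7.38],[0,0,0,0,0,0,7.38],[0,0,0,0,0,0,7.38],[0,0,0,0,0,0,7.38],[0,0,0,0,0,0,7.38],[0,-0.0258,-0.0135,0,0,0,0],[0,-0.0258,-0.0135,0,0,0,0],[0,-0.0258,-0.0135,0,0,0,0],[0,-0.0258,-0.0135,0,0,0,0],[0,-0.0258,-0.0135,0,0,0,0],[0,0,0,0,0,0,0],[0,0,0,0,0,0,0]]'
python3 m.py s
```

```text
t: 13.6
tool_pos: [0.5454, -0.0074, 0.1501]
tool_rot: [-1.787, -2.579, 0.002]
contact_force: [-1.3, 0.1, 0.5]
opening: 0.0001
t 13.6 lever -0.272 r 57.6 yaw err deg -15.6 F tool [ 0.5 -1.2 -0.5] z 0.1501
```

```bash
python3 -m creep '[[0,0,0.0035,0.02,0,0,0],[0,0,0,0.025,0,0,0],[0,0,0,0.02,0,0,0],[0,0,0,0.013,0,0,0],[0,0,0,0.009,0,0,0],[0,0,0,0,0,0,0]]'
python3 -m creep '[[0,-0.002,0,0,0,0,0],[0,-0.002,0,0,0,0,0],[0,-0.002,0,0,0,0,0],[0,-0.002,0,0,0,0,0],[0,-0.0015,0,0,0,0,0],[0,-0.0015,0,0,0,0,0],[0,-0.0015,0,0,0,0,0]]'
python3 m.py s
```

```text
t: 14.2
tool_pos: [0.5489, -0.0054, 0.0637]
tool_rot: [-1.785, -2.582, 0.002]
contact_force: [0.5, 0.6, 0.0]
opening: 0.0
t: 14.9
tool_pos: [0.5543, -0.0178, 0.0653]
tool_rot: [-1.787, -2.583, -0.0]
contact_force: [-0.8, 1.2, 0.5]
opening: -0.0004
t 14.9 lever -0.036 r 56.5 yaw err deg -2.0 F tool [ 1.4 -0.3 -0.5] z 0.0653
```

```bash
python3 -m creep '[[0,-0.0012,0.0002,0.001,0,0,0.5],[0,-0.0012,0.0002,0.001,0,0,0.5],[0,-0.0011,0.0003,0,0,0,1],[0,-0.0011,0.0003,0,0,0,1.15]]' >/dev/null; python3 m.py s
python3 -m creep '[[0,-0.0011,0.00032,0,0,0,1.15],[0,-0.0011,0.00032,0,0,0,1.15]]' >/dev/null; python3 m.py s
```

```text
t 15.3 lever 0.037 r 56.3 yaw err deg -1.0 F tool [ 4.1  0.1 -2.5] z 0.0632
t 15.5 lever 0.081 r 56.2 yaw err deg -0.8 F tool [ 3.3 -0.7 -0.8] z 0.0632
```

```bash
python3 -m creep '[[0,-0.0011,0.00032,0,0,0,1.15],[0,-0.0011,0.00032,0,0,0,1.15],[0,-0.0011,0.00032,0,0,0,1.15]]' >/dev/null; python3 m.py s
```

```text
t 15.8 lever 0.143 r 56.0 yaw err deg -0.7 F tool [ 4.  -0.8 -0.7] z 0.0632
```

Past 0.07 rad at only about 4 N, so the selector is free. I'll sweep it on.

```bash
python3 -m creep '[[0,-0.00165,0.00048,0,0,0,1.72],[0,-0.00165,0.00048,0,0,0,1.72],[0,-0.00165,0.00048,0,0,0,1.72],[0,-0.00165,0.00048,0,0,0,1.72],[0,-0.00165,0.00048,0,0,0,1.72],[0,-0.00165,0.00048,0,0,0,1.72],[0,-0.00165,0.00048,0,0,0,1.72],[0,-0.00165,0.00048,0,0,0,1.72],[0,-0.00165,0.00048,0,0,0,1.72],[0,-0.00165,0.00048,0,0,0,1.72]]' >/dev/null; python3 m.py s
python3 -m creep '[[0,-0.00165,0.00048,0,0,0,1.72],[0,-0.00165,0.00048,0,0,0,1.72],[0,-0.00165,0.00048,0,0,0,1.72],[0,-0.00165,0.00048,0,0,0,1.72],[0,-0.00165,0.00048,0,0,0,1.72],[0,-0.00165,0.00048,0,0,0,1.72],[0,-0.00165,0.00048,0,0,0,1.72],[0,-0.00165,0.00048,0,0,0,1.72],[0,-0.00165,0.00048,0,0,0,1.72],[0,-0.00165,0.00048,0,0,0,1.72]]' >/dev/null; python3 m.py s
```

```text
t 16.8 lever 0.436 r 56.2 yaw err deg -1.2 F tool [ 3.6 -3.7 -0.3] z 0.0632
t 17.8 lever 0.731 r 56.4 yaw err deg -1.5 F tool [ 4.3 -2.1  0.4] z 0.0634
```

```bash
python3 -m creep '[[0,-0.00165,0.00048,0,0,0,1.72],[0,-0.00165,0.00048,0,0,0,1.72],[0,-0.00165,0.00048,0,0,0,1.72],[0,-0.00165,0.00048,0,0,0,1.72],[0,-0.00165,0.00048,0,0,0,1.72],[0,-0.00165,0.00048,0,0,0,1.72],[0,-0.00165,0.00048,0,0,0,1.72],[0,-0.00165,0.00048,0,0,0,1.72],[0,-0.00165,0.00048,0,0,0,1.72],[0,-0.00165,0.00048,0,0,0,1.72]]' >/dev/null; python3 m.py s
python3 -m creep '[[0,-0.0011,0.00032,0,0,0,1.15],[0,-0.0011,0.00032,0,0,0,1.15],[0,-0.0011,0.00032,0,0,0,1.15],[0,-0.0011,0.00032,0,0,0,1.15]]' >/dev/null; python3 m.py s
```

```text
t 18.8 lever 1.024 r 56.4 yaw err deg -1.9 F tool [ 3.  -2.4  0. ] z 0.0635
t 19.2 lever 1.103 r 56.3 yaw err deg -1.9 F tool [ 3.7 -2.8 -0.8] z 0.0635
```

```bash
python3 -m creep '[[0,-0.0007,0.0002,0,0,0,0.7],[0,-0.0007,0.0002,0,0,0,0.7],[0,-0.0007,0.0002,0,0,0,0.7]]' >/dev/null; python3 m.py s
```

```text
t 19.5 lever 1.14 r 56.2 yaw err deg -1.8 F tool [ 2.9 -2.5  0. ] z 0.0635
```

```bash
python3 -m creep '[[0,-0.0007,0.0002,0,0,0,0.7],[0,-0.0007,0.0002,0,0,0,0.7],[0,-0.0007,0.0002,0,0,0,0.7]]' >/dev/null; python3 m.py s
python3 -m creep '[[0,-0.0007,0.0002,0,0,0,0.7],[0,-0.0007,0.0002,0,0,0,0.7]]' >/dev/null; python3 m.py s
```

```text
t 19.8 lever 1.163 r 56.3 yaw err deg -2.6 F tool [ 7.7 -1.9  0.3] z 0.0635
t 20.0 lever 1.163 r 56.6 yaw err deg -4.1 F tool [13.2 -2.5  1.4] z 0.0636
```

```bash
python3 -m creep '[[0,-0.0006,0.0001,0,0,0,0.3],[0,-0.0006,0.0001,0,0,0,0.3]]' >/dev/null; python3 m.py s
```

```text
t 20.2 lever 1.164 r 56.8 yaw err deg -4.6 F tool [16.7 -2.7  3.2] z 0.0637
```

The selector is on its stop. Back off, lift and check.

```bash
python3 -m creep '[[0,0.003,0,0,0,0,0],[0,0.01,0,0,0,0,0],[0,0.012,0,0,0,0,0],[0,0,0,-0.03,0,0,0],[0,0,0,-0.04,0,0,0],[0,0,0,-0.04,0,0,0],[0,-0.04,0,-0.02,0,0,0],[0,-0.045,0,-0.02,0,0,0],[0,-0.045,0,0,0,0,0],[0,-0.045,0,0,0,0,0],[0,-0.045,0,0,0,0,0],[0,0,0,0,0,0,0],[0,0,0,0,0,0,0]]'
python3 - <<'E'
from h import *
im=get_image("top")[150:350,250:450];im2=get_image("scene")[190:390,230:430]
cv2.imwrite("pics/d.png",cv2.resize(np.hstack([im,im2])[:,:,::-1],(800,400),interpolation=3))
E
```

```text
t: 21.5
tool_pos: [0.4056, -0.2107, 0.2136]
tool_rot: [2.959, 1.054, 0.0]
contact_force: [0.1, 0.0, -0.3]
opening: -0.0001
```

View pics/d.png

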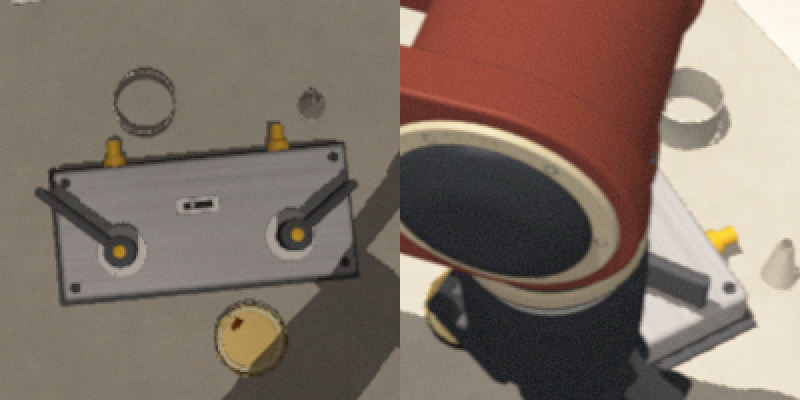

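The top view shows the isolator at about 1.08 rad and the selector at about 1.19 rad. The pin is on the isolator side, the bystanders haven't moved and the arm is clear, so I'll hand in.

```bash
python3 -c "
from station import finish_job
print(finish_job())"
```

```text
the job is handed in; nothing more can be done
None
```

The gas tap block is open and the job is handed in, at about 21.5 s on the robot clock. `finish_job` gave no verdict.

- **Isolator:** I swung the long lever with closed fingertips through the drag, at about 11–14 N. I stopped on the buffer at about 1.13 rad by tool position, with a pushing force of about 15 N and about 17 N in total. The pin had then moved to the isolator side of its slot, which confirmed it was home.
- **Selector:** The short lever turned freely at about 4 N. I pushed it onto its end stop, where the force peaked at about 17 N, then backed off and lifted clear.

**Last checks:**
- The final top view shows the isolator at about 1.08 rad and the selector at about 1.19 rad.
- The pin is still on the isolator side, and the ring, nozzle and jar lid look unmoved by eye.
- The force reading with the arm clear is about 0 N.

**Disagreements:** Two readings differ slightly, both within measuring error and clear of the limits:
- The tool position put the selector at 1.16 rad where the picture gives 1.19. The finger was slightly tilted against the blade.
- The isolator reads 1.13 by tool position and 1.08 by picture.

Forces were read only at the end of each short move, so brief peaks in between were not seen.

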